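# Load a board specimen under the gauge's sprung hold-down arm

## Robot

A 6-joint arm with a two-finger parallel gripper is mounted at the origin on the work surface. World frame = base frame: x ahead of the robot, y to its left, z up, the work surface at z = 0. Lengths are in m, angles in rad, forces in N, time in s.
With the tool pointing down it reaches from about 0.35 to 0.975 m from the base axis. Payload 17.4 kg.
Tool frame: the origin (TCP) lies between the finger pads; the fingertips stand 17 mm ahead of it and the grasp point (between the pads) lies 2 mm behind it (nose_length is the distance from the TCP to the fingertips, in m); z points along the fingers, y is the direction in which the jaws open and shut (so a half turn about z gives the same grasp; the last joint's range is limited). The gripper opens to 85 mm and grips with 20 to 120 N. Pads are 22 mm wide; open, the fingers measure 114 mm over their backs; the gripper's body (76 mm by 85 mm) begins 54 mm behind the grasp point. The pads swing forward as they close: fully open they stand 13 mm farther back than shut.
Start: joints at [1.081, 0.116, 1.442, -0, 1.584, -0.038], TCP at [0.295, 0.607, 0.248] pointing down, gripper open.
Joint ranges: [-2.83, 2.83], [-0.83, 2.19], [0.07, 2.5], [-1.14, 4.28], [0.01, 3], [-2.97, 2.97]. Speed limits (rad/s): [1.89, 1.89, 2.22, 3.14, 3.14, 3.14].

## Interface

Orientations are given as a rotation vector (axis times angle).
In Python, from plant import movep, servo_line, goto_joints, move_gripper, pause, ik, grab_frame, PlanningError, close_job, current_time, current_qpos, current_qd, current_joint_torque, current_tool_pos, current_eef_rot, current_ft_force, current_wrist_torque, current_width, nose_length gives the robot as it stands. The module is installed in compiled form; this text tells all that it offers. Calls block until the motion is done:
- movep(position, orientation): joint-space move of the TCP to a pose.
- servo_line(position, orientation=None, max_speed=0.15, force_limit=None): straight line of the TCP; orientation=None keeps the orientation; max_speed is the mean speed in m/s. With force_limit (N) it stops when the force on the tool has changed by that much, and returns True; else False.
- goto_joints(angles): joint-space move.
- move_gripper(opening, strength=None): finger opening in m; strength is the grip in N (None keeps the last); returns when the fingers have stopped.
- pause(seconds).
- ik(position, orientation): joint angles nearest the present ones, or None.
- grab_frame(name): name is "scene" or "top" or "wrist"; returns a dict with "img" (480x640x3 uint8, red, green, blue), "intrinsics" (3x3 intrinsics, pixels), "pose" (4x4, takes a point from camera to world coordinates); the wrist camera has in their place "T_tool_cam" (4x4, takes a point from camera to tool coordinates, whose origin is the TCP and whose axes are the flange's). Camera axes: x right, y up, looking along -z (the intrinsics and any distortion apply to the point x, -y, -z); pixel columns grow to the right and rows downward; lengths in m; the calibration is good to about 2 mm. A picture is of the moment at which its call begins: read the wrist's pose just before it. There is no depth.
A pose or a line that the arm cannot do raises PlanningError and nothing moves.
- close_job(): hands the job in, once; it reports no verdict.
Readings, each from a call of its own:
- current_time(): time.
- current_qpos(): joint angles.
- current_qd(): joint speeds.
- current_joint_torque(): joint torques, N m.
- current_tool_pos(): TCP position.
- current_eef_rot(): TCP orientation.
- current_ft_force(): force on the tool from outside, world axes, zero at the start.
- current_wrist_torque(): the same for the moment, N m.
- current_width(): finger opening in m.
Only numpy, scipy, OpenCV 4.12 (cv2) and the standard library are available. Lean on these libraries where they do the work, as an engineer would, in place of code of your own. Each camera call takes 0.05 s, during which the arm holds its last target.

## Task

Pick up the long specimen carrier by its upright handle plate and slide it, plain end first, up the gauge's sloping deck so that its front edge pushes the sprung hold-down arm up and passes beneath it, and on until the carrier has pushed the sprung stop paddle fully in. Then let go, so that the arm bears down on the carrier and keeps it there, lying flat and straight between the side rails. Leave the other things on the bench where they are.

Things in the scene. Friction and masses are not known exactly. Their poses are not given: they have to be found in the camera images.
- carrier_mid (a point): The specimen carrier: aluminium plate 180 mm long (x), 80 wide (y), 12 thick, with a brown board specimen let into its top; 0.24 to 0.4 kg. This point: the plate's centre, 6 mm above its underside. x points to its plain front end, 90 mm away; z up out of the plate.
- carrier_handle (a point): Centre of the carrier's upright handle plate, to be grasped: 12 mm thick along the carrier's x, 60 mm wide along y, standing 45 mm above the plate's top. This point is half-way up it, 34.5 mm above the carrier's underside and 150 mm behind the front edge. Axes as the carrier's.
- deck: Black sloping deck of a white gauge, 310 x 130 mm, rising away from the robot at 30 degrees. Origin: on its surface, middle of its low edge, 50 mm above the bench. x up the slope, y across, z square out of it. Rails 6 mm high, inner faces at y = +-47 mm, from x = 20 to 240 mm; else clear up to x = 130 mm. A keypad box stands at its +y side, 55 mm above the bench.
- clamp_nose (a point): Point under the nose of the steel hold-down arm as it rests, at deck x = 170 mm, y = 0, 3 mm above the deck; axes as the deck's. The arm, 44 mm wide, points down the slope from a hinge at deck x = 275 mm, 28 mm up. From its round nose a lip slopes up at 27 degrees to deck x = 130 mm, 21 mm above the deck: a 12 mm plate lying on the deck slides under it and lifts it.
- hold_down (a joint): Angle of the hold-down arm, rad: 0 at rest, grows as its nose rises; about 0.085 with the carrier flat under it. Its spring bears on the nose with 5 to 7 N. Sliding the carrier under takes up to about 20 N along the slope if it only rests lightly on the deck; pressed down on the deck it drags and jams.
- paddle (a joint): Travel of the sprung stop paddle, m: 0 free, 0.006 fully in (up the slope). 56 mm wide, 14 mm high, at deck y = 0, square to the slope. Its free front face is somewhere from deck x = 190 to 214 mm: different every time and not given, so feel for it. It takes 1 to 2 N over its 6 mm, then is solid. Friction under the arm holds the carrier against it when let go.
- blank: Bystander: short aluminium plate, 100 x 60 x 12 mm, with a round knob in its middle, 40 mm high in all. Origin under its centre.
- jar: Bystander: brown glass jar with black cap, 64 mm across, 100 mm high. Origin under its centre.
- beaker: Bystander: glass beaker, 70 mm across, 90 mm high. Origin under its centre.
- dish: Bystander: flat aluminium sample dish, 100 mm across, 14 mm high. Origin under its centre.
- offcuts: Bystander: small pile of brown board pieces, about 130 x 120 mm, 17 mm high. Origin under its centre.
- spatula: Bystander: spatula with black handle, 170 mm long, lying on the bench.
- weight: Bystander: brass weight, 48 mm across, 45 mm high. Origin under its centre.
Things that resemble listed ones, but are neither listed nor needed, are in the scene too. What is shaped like the part that bears carrier_mid but blue is not meant.

How it is judged:
By the outcome, as a careful person would: the job done as asked, in the order asked, and still so for the second after the job is handed in, with the robot touching nothing.
It also fails if it takes over 70 s, if anything falls off the work surface, if the arm or the gripper's body presses on something with over 40 N, if the wrist force passes 120 N, or if a joint passes its speed limit or range.

## Working session

There is one attempt and no reset: what is moved stays moved. The work goes in short steps, each a Python script; the robot and the scene stay as the last script left them, time stands still between calls to the robot, and variables do not carry over. Pictures are saved under pics/ and viewed, and the job is handed in when it is done.

```bash
mkdir -p pics
python3 - <<'E'
from plant import *
import cv2,numpy as np,pickle
for n in ["scene","top","wrist"]:
    f=grab_frame(n); cv2.imwrite(f"pics/{n}0.png",f["img"][:,:,::-1])
    pickle.dump(f,open(f"pics/{n}0.pkl","wb"))
    print(n,f["intrinsics"],f.get("pose",f.get("T_tool_cam")),[k for k in f])
print(current_time(),current_tool_pos(),current_eef_rot(),current_ft_force(),nose_length() if callable(nose_length) else nose_length)
E
```

```text
scene [[580.0150354    0.         310.75093405]
 [  0.         580.0150354  242.14455029]
 [  0.           0.           1.        ]] [[ 0.01685301 -0.53679243  0.84354601  1.72246161]
 [ 0.99985121  0.01215194 -0.01224289 -0.02524061]
 [-0.00367883  0.84362683  0.53691735  0.89215358]
 [ 0.          0.          0.          1.        ]] ['img', 'intrinsics', 'pose']
top [[448.3526245    0.         327.31735256]
 [  0.         448.3526245  238.10274824]
 [  0.           0.           1.        ]] [[ 0.01288084  0.99136999 -0.13045926  0.41554441]
 [-0.99984054  0.01438365  0.01058365 -0.01019524]
 [ 0.01236879  0.13030213  0.99139718  1.12905053]
 [ 0.          0.          0.          1.        ]] ['img', 'intrinsics', 'pose']
wrist [[348.17419771   0.         321.30274714]
 [  0.         348.17419771 235.18676568]
 [  0.           0.           1.        ]] [[ 1.03096541e-03  9.63998481e-01  2.65905747e-01  6.78302623e-02]
 [ 9.99999400e-01 -8.95053980e-04 -6.32307176e-04 -5.58702162e-05]
 [-3.71543160e-04  2.65906239e-01 -9.63998825e-01 -1.26112832e-01]
 [ 0.00000000e+00  0.00000000e+00  0.00000000e+00  1.00000000e+00]] ['img', 'intrinsics', 'T_tool_cam']
0.15 [0.29467316 0.60713962 0.24774562] [-7.03708640e-01 -3.06151832e+00  1.35171104e-03] [-0.09847448 -0.28507268 -0.09713499] 0.017
```

View pics/scene0.png

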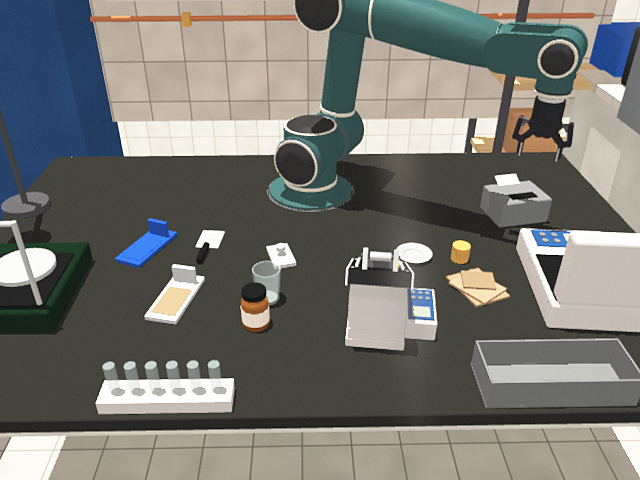

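View pics/top0.png

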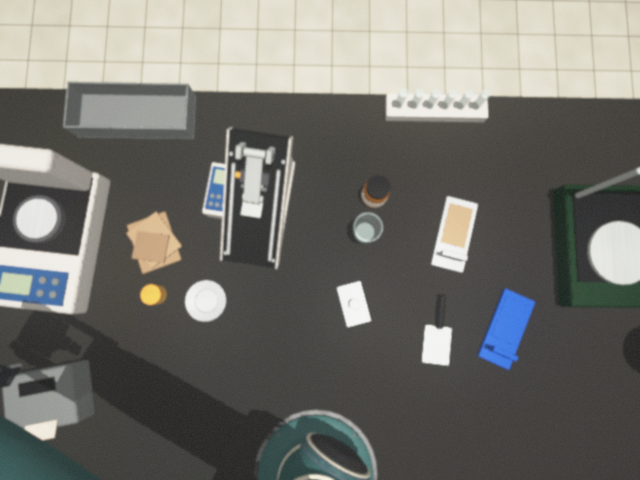

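View pics/wrist0.png

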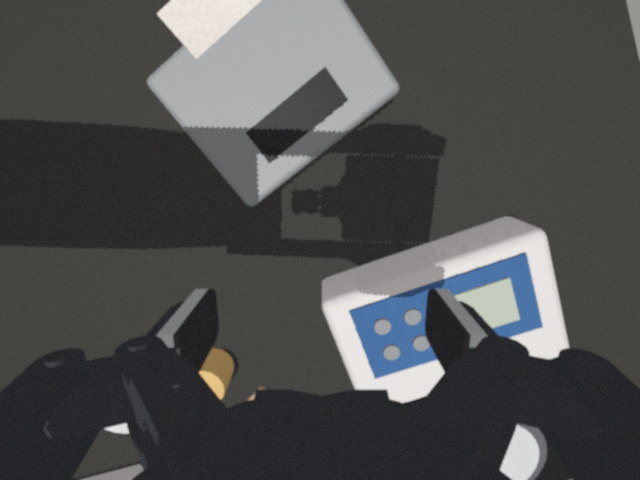

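The top view shows the carrier at about (455,235) with its handle towards the robot, the gauge at about (255,200), and the blue decoy at (507,330). Next I'll enlarge both.

Run:
```python
import cv2
a=cv2.imread("pics/top0.png")
cv2.imwrite("pics/c1.png",cv2.resize(a[185:285,415:495],None,fx=7,fy=6*7/6*0.85,interpolation=cv2.INTER_CUBIC)[:600])
cv2.imwrite("pics/c2.png",cv2.resize(a[120:280,190:310],None,fx=5,fy=3.75,interpolation=cv2.INTER_CUBIC))
```

```text
(no output)
```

View pics/c1.png

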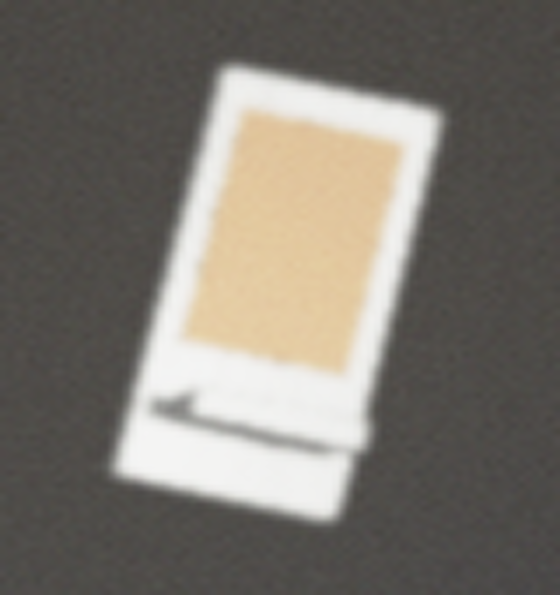

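View pics/c2.png

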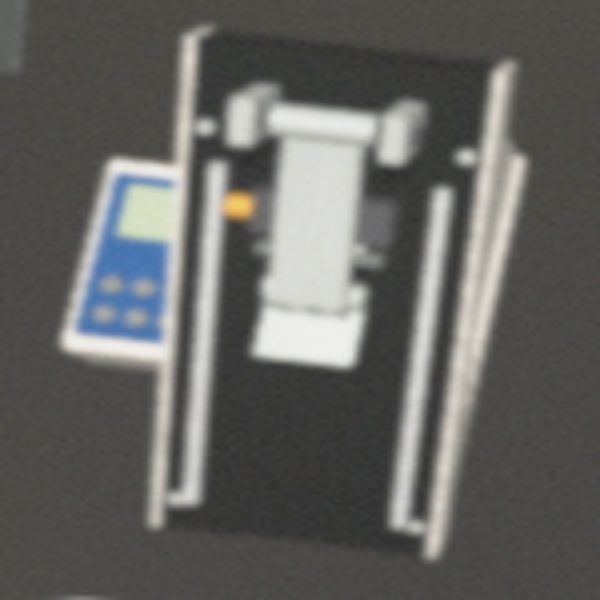

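```bash
cat > h.py <<'E'
import numpy as np,pickle,cv2
from scipy.optimize import least_squares
from scipy.spatial.transform import Rotation as R
def proj(K,T,P):
    P=np.atleast_2d(P); Q=(P-T[:3,3])@T[:3,:3]
    return np.c_[K[0,0]*Q[:,0]/-Q[:,2]+K[0,2], K[1,1]*-Q[:,1]/-Q[:,2]+K[1,2]]
def rz(a): return R.from_rotvec([0,0,a]).as_matrix()
Ry=R.from_rotvec([0,-np.pi/6,0]).as_matrix()
def carrier(p,L): # L in carrier_mid frame x,y,z
    return np.asarray(L)@rz(p[2]).T+np.array([p[0],p[1],0.006])
def deck(p,L):
    return np.asarray(L)@(rz(p[2])@Ry).T+np.array([p[0],p[1],0.05])
def fit(fn,L,views,p0):
    """views: list of (K,T,idx,px)"""
    def res(p):
        P=fn(p,L); return np.concatenate([(proj(K,T,P[i])-px).ravel() for K,T,i,px in views])
    s=least_squares(res,p0); return s.x,res(s.x).reshape(-1,2)
E
python3 - <<'E'
from h import *
f=pickle.load(open("pics/top0.pkl","rb"));K,T=f["intrinsics"],f["pose"]
L=np.array([[.09,.04,.006],[.09,-.04,.006],[-.09,-.04,.006],[-.09,.04,.006]])
px=np.array([[446.7,195.9],[478.3,204],[462.9,272.7],[431.1,264.3]])
print(fit(carrier,L,[(K,T,[0,1,2,3],px)],[.45,-.3,-.2]))
L=np.array([[.02,.047,.006],[.24,.047,.006],[.02,-.047,.006],[.24,-.047,.006],[0,.065,0],[0,-.065,0]])
px=np.array([[230.4,254.7],[235.6,164],[268,260.5],[276.6,170.7],[222.6,260.5],[275.6,267.5]])
print(fit(deck,L,[(K,T,list(range(6)),px)],[.45,.2,-.1]))
E
```

```text
(array([ 0.57797185, -0.34393132, -0.24334627]), array([[ 0.50660692,  0.26460528],
       [-0.56030862,  0.03695382],
       [-0.30210403, -0.27096512],
       [ 0.35462498, -0.00978672]]))
(array([ 0.49197286,  0.16534574, -0.1362624 ]), array([[-0.76382661, -0.05612413],
       [-0.78283417,  0.14495353],
       [ 0.72836784,  0.05122815],
       [ 0.66921351, -0.20332029],
       [-0.12001281, -0.51534551],
       [ 0.28188722,  0.56000155]]))
```

```bash
cat >> h.py <<'E'
CAR=np.array([0.578,-0.344,-0.243]); DK=np.array([0.492,0.1653,-0.1363])
def Rt(xc,n,s):  # tool rot: z=-n, y = s*xc
    z=-n; y=s*xc; return np.c_[np.cross(y,z),y,z]
def Rcar(yaw,s): return Rt(np.array([np.cos(yaw),np.sin(yaw),0]),np.array([0,0,1.]),s)
def Rdeck(yaw,s):
    M=rz(yaw)@Ry; return Rt(M[:,0],M[:,2],s)
rv=lambda M:R.from_matrix(M).as_rotvec()
E
python3 - <<'E'
from h import *
from plant import *
for s in (1,-1):
    for nm,p,M in [("viewdeck",[.45,.2,.42],Rcar(DK[2],s)),("view",[.44,-.31,.28],Rcar(CAR[2],s)),("grasp",carrier(CAR,[[-.06,0,.0285]])[0],Rcar(CAR[2],s)),
      ("start",deck(DK,[[-.03,0,.0345]])[0],Rdeck(DK[2],s)),("above",deck(DK,[[-.03,0,.15]])[0],Rdeck(DK[2],s)),("end",deck(DK,[[.075,0,.0345]])[0],Rdeck(DK[2],s))]:
        q=ik(p,rv(M)); print(s,nm,np.round(p,3),None if q is None else np.round(q,2))
E
```

```text
1 viewdeck [0.45 0.2  0.42] [ 0.37 -0.27  1.53 -0.    1.88  0.5 ]
1 view [ 0.44 -0.31  0.28] [-0.66 -0.19  1.69 -0.    1.64 -0.42]
1 grasp [ 0.52  -0.33   0.034] [-0.61  0.13  1.79 -0.    1.23 -0.36]
1 start [0.449 0.171 0.065] [ 0.47 -0.47  2.32 -0.38  0.89  0.79]
1 above [0.392 0.179 0.165] [ 0.58 -0.7   2.28 -0.36  1.17  0.79]
1 end [0.539 0.159 0.117] [ 0.36 -0.32  2.12 -0.31  0.89  0.63]
-1 viewdeck [0.45 0.2  0.42] [ 0.37 -0.27  1.53 -0.    1.88 -2.64]
-1 view [ 0.44 -0.31  0.28] [-0.66 -0.19  1.69 -0.    1.64  2.72]
-1 grasp [ 0.52  -0.33   0.034] [-0.61  0.13  1.79 -0.    1.23  2.78]
-1 start [0.449 0.171 0.065] [ 0.47 -0.47  2.32 -0.38  0.89 -2.35]
-1 above [0.392 0.179 0.165] [ 0.58 -0.7   2.28 -0.36  1.17 -2.35]
-1 end [0.539 0.159 0.117] [ 0.36 -0.32  2.12 -0.31  0.89 -2.51]
```

```bash
cat >> h.py <<'E'
def wrist(name):
    from plant import grab_frame,current_tool_pos,current_eef_rot
    p=np.array(current_tool_pos());r=np.array(current_eef_rot())
    f=grab_frame("wrist"); Tt=np.eye(4);Tt[:3,:3]=R.from_rotvec(r).as_matrix();Tt[:3,3]=p
    f["pose"]=Tt@f["T_tool_cam"]; cv2.imwrite(f"pics/{name}.png",f["img"][:,:,::-1]); pickle.dump(f,open(f"pics/{name}.pkl","wb")); return f
E
python3 - <<'E'
from h import *
from plant import *
servo_line([.295,.607,.44],max_speed=.3)
movep([.56,.15,.44],rv(Rcar(DK[2],1)))
wrist("w1")
movep([.52,-.32,.30],rv(Rcar(CAR[2],1)))
wrist("w2")
print(current_time())
E
```

```text
4.7417
```

View pics/w1.png

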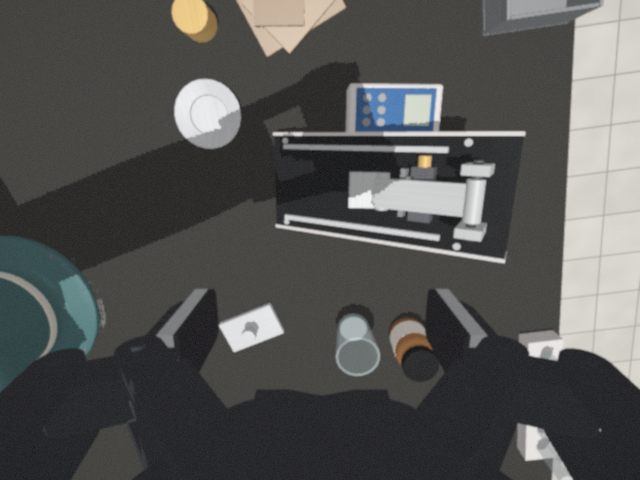

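View pics/w2.png

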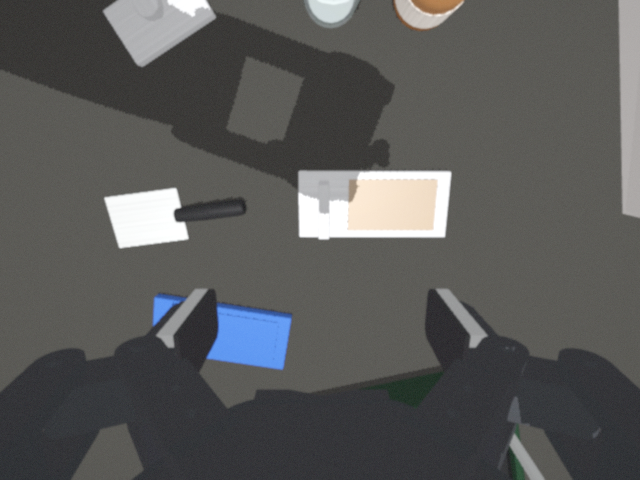

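The wrist views show the deck at about (275–525, 130–260) in w1 and the carrier at (300–450, 170–238) in w2. I'll enlarge both.

Run:
```python
import cv2
a=cv2.imread("pics/w1.png");b=cv2.imread("pics/w2.png")
cv2.imwrite("pics/c3.png",cv2.resize(a[115:275,265:535],None,fx=2.9630,fy=2.9630,interpolation=cv2.INTER_CUBIC))
cv2.imwrite("pics/c4.png",cv2.resize(b[160:250,290:460],None,fx=4.7,fy=4.7,interpolation=cv2.INTER_CUBIC))
```

```text
(no output)
```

View pics/c3.png

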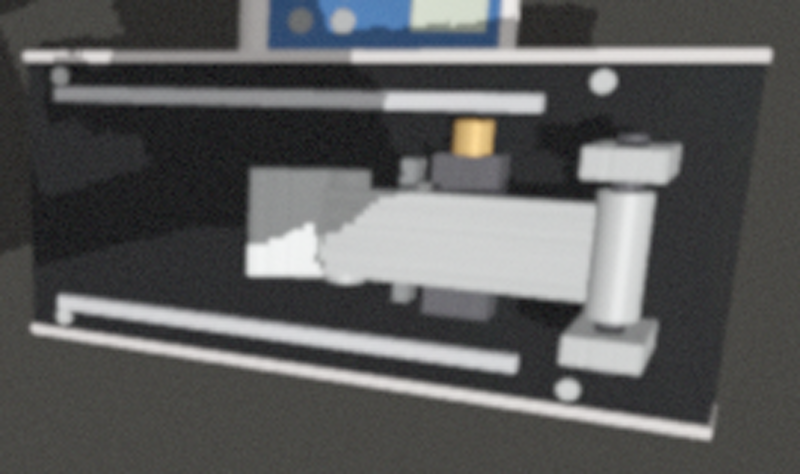

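View pics/c4.png

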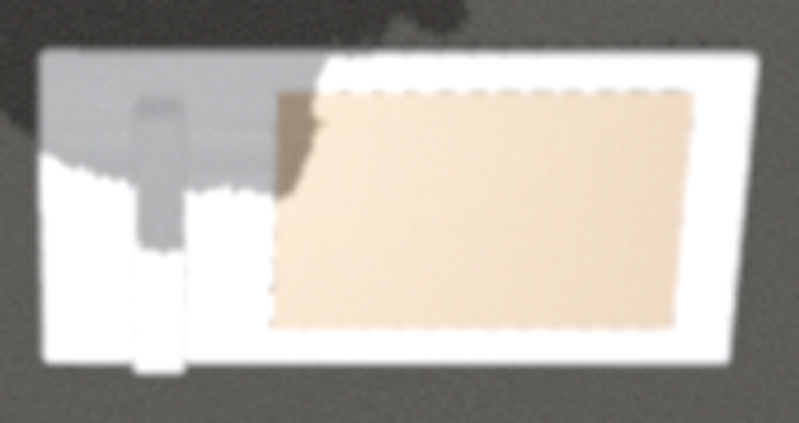

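Run:
```python
from h import *
f1=pickle.load(open("pics/w1.pkl","rb"));f2=pickle.load(open("pics/w2.pkl","rb"));t=pickle.load(open("pics/top0.pkl","rb"))
s=lambda f:(f["intrinsics"],f["pose"])
L=np.array([[.09,.04,.006],[.09,-.04,.006],[-.09,-.04,.006],[-.09,.04,.006]])
px=np.array([[446.7,195.9],[478.3,204],[462.9,272.7],[431.1,264.3]])
p2=np.array([[758,57],[730,365],[42,363],[40,57]])/4.7+[290,160]-.4
np.set_printoptions(precision=4,suppress=True)
pc,r=fit(carrier,L,[(*s(f2),[0,1,2,3],p2)],[.58,-.34,-.24]);print(pc,r)
pc2,r=fit(carrier,L,[(*s(f2),[0,1,2,3],p2),(*s(t),[0,1,2,3],px)],[.58,-.34,-.24]);print(pc2,r)
hd=carrier(pc,[[-.06-.006,-.03,.051],[-.06+.006,-.03,.051],[-.06+.006,.03,.051]])
print("handle top pred",(proj(*s(f2),hd)-[290,160]+.4)*4.7)
L=np.array([[.02,.047,.006],[.24,.047,.006],[.02,-.047,.006],[.24,-.047,.006],[.13,.022,.021],[.13,-.022,.021]])
p1=np.array([[55,101],[545,113],[60,295],[518,353],[248,168],[246,277]])/2.963+[265,115]-.33
pt=np.array([[230.4,254.7],[235.6,164],[268,260.5],[276.6,170.7]])
pd,r=fit(deck,L,[(*s(f1),list(range(6)),p1)],[.49,.165,-.13]);print(pd,r)
pd2,r=fit(deck,L,[(*s(f1),list(range(6)),p1),(*s(t),[0,1,2,3],pt)],[.49,.165,-.13]);print(pd2,r)
for x in (.19,.2,.21,.214):
    print(x,(proj(*s(f1),deck(pd2,[[x,.028,.014],[x,-.028,.014]]))-[265,115]+.33)*2.963)
```

```text
[ 0.5788 -0.3431 -0.2426] [[ 0.0994  0.029 ]
 [-0.4304 -0.0433]
 [ 0.4738  0.2068]
 [-0.1411 -0.21  ]]
[ 0.5787 -0.3433 -0.2427] [[-0.0115  0.194 ]
 [-0.5399  0.1059]
 [ 0.3812  0.3457]
 [-0.2333 -0.0564]
 [ 0.2246 -0.0055]
 [-0.8407 -0.2532]
 [-0.5422 -0.5609]
 [ 0.1128 -0.2788]]
handle top pred [[134.193  374.84  ]
 [185.2611 374.9009]
 [187.2704 118.9183]]
[ 0.4937  0.1676 -0.1384] [[ 0.078   0.0117]
 [-1.4413 -0.6431]
 [-0.0529  0.4925]
 [-0.4301  1.2989]
 [ 1.1534  0.127 ]
 [ 0.919  -1.3278]]
[ 0.4934  0.1673 -0.1382] [[-0.0704  0.3021]
 [-1.6726 -0.3045]
 [-0.183   0.7554]
 [-0.6312  1.5974]
 [ 0.9724  0.4391]
 [ 0.7491 -1.032 ]
 [-1.5257 -0.7103]
 [-1.4446 -0.5236]
 [-0.0534 -0.5287]
 [-0.0144 -0.7936]]
0.19 [[398.0413 159.8519]
 [389.2558 300.1837]]
0.2 [[423.2672 160.9945]
 [413.4734 302.9178]]
0.21 [[449.1093 162.1651]
 [438.2611 305.7162]]
0.214 [[459.6237 162.6414]
 [448.3403 306.8542]]
```

```bash
cat >> h.py <<'E'
CAR=np.array([0.5788,-0.3432,-0.2427]); DK=np.array([0.4935,0.1674,-0.1383])
E
python3 - <<'E'
from h import *
from plant import *
o=rv(Rcar(CAR[2],1)); h=carrier(CAR,[[-.06,0,0]])[0]
print(current_width())
servo_line([h[0],h[1],.10],o,max_speed=.2)
print(current_ft_force())
print(servo_line([h[0],h[1],.0345],o,max_speed=.06,force_limit=8), current_tool_pos())
move_gripper(.0,80)
print(current_width(),current_ft_force(),current_tool_pos())
servo_line([h[0],h[1],.12],max_speed=.08)
print(current_width(),current_ft_force(),current_wrist_torque())
f=grab_frame("scene");cv2.imwrite("pics/s2.png",f["img"][:,:,::-1]); wrist("w3")
print(current_time())
E
```

```text
0.08536843363269414
[ 0.04260472 -0.58062002 -0.26706518]
False [ 0.52078802 -0.32891505  0.03499441]
0.01107991208662406 [ 0.15718989 -0.46577675  2.38332161] [ 0.52064571 -0.32884701  0.03467668]
0.011208597013472939 [-0.2403373   0.34426801 -2.46353955] [0.01590814 0.14769063 0.02789832]
9.1167
```

View pics/w3.png

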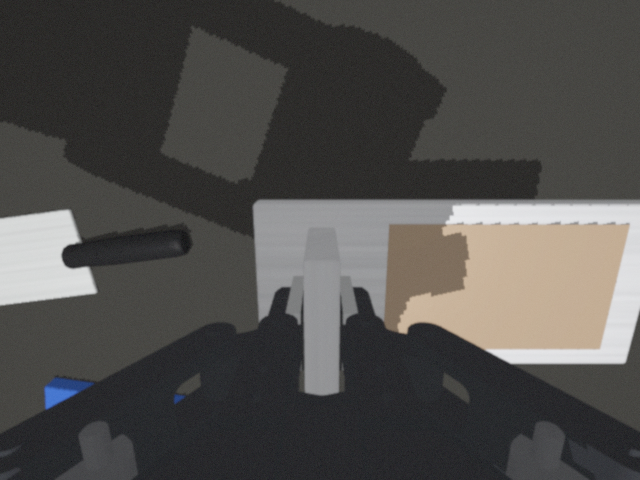

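View pics/s2.png

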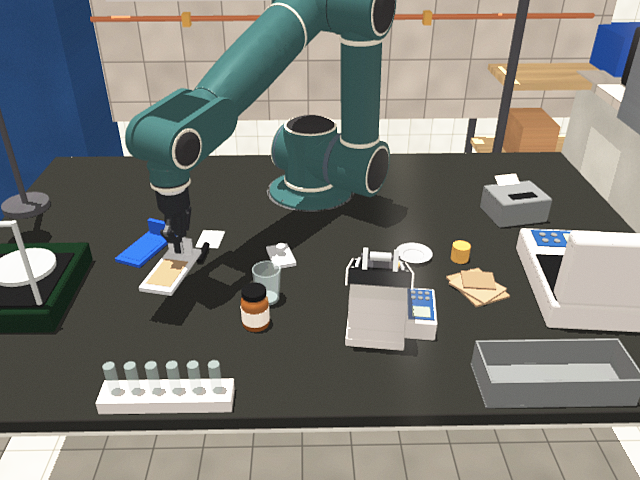

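Run:
```python
from h import *
from plant import *
f=pickle.load(open("pics/w3.pkl","rb"))
L=[[.09,-.04,.006],[-.09,.04,.006],[.09,.04,.006],[-.09,.04,-.006],[.09,.04,-.006],[-.06,.03,.051]]
print(current_tool_pos(),current_eef_rot(),rv(Rcar(CAR[2],1)))
print(proj(f["intrinsics"],f["pose"],carrier(CAR,L)+[0,0,.0855]).round(1))
a=cv2.imread("pics/w3.png");cv2.imwrite("pics/c5.png",cv2.resize(a[180:380,380:640],None,fx=3,fy=3))
```

```text
[ 0.52035658 -0.328662    0.11934396] [-2.47332461e+00 -1.93560736e+00  4.50241995e-04] [ 2.47401605  1.93619446 -0.        ]
[[628.2 366.3]
 [253.6 205.1]
 [671.7 205.6]
 [258.5 200.5]
 [646.6 200.8]
 [324.  262.8]]
```

View pics/c5.png

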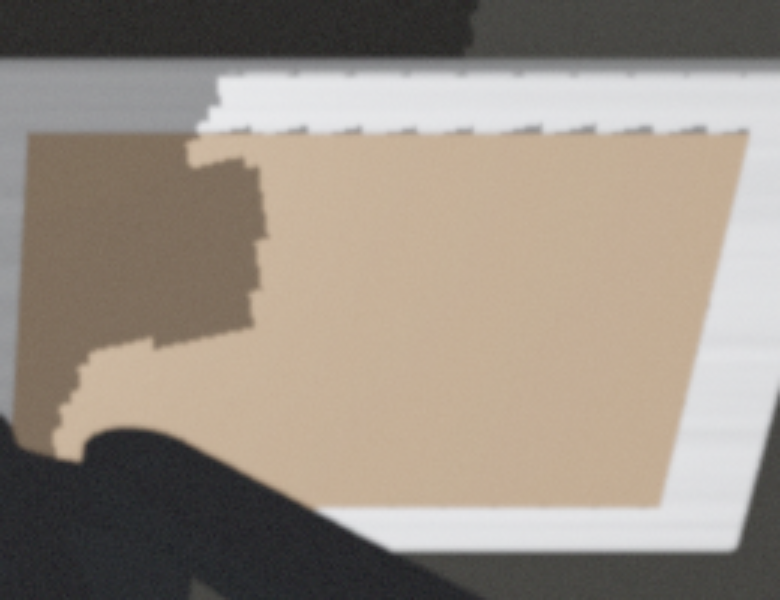

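Run:
```python
from h import *
from plant import *
def ray(f,u,v,z):
    K,T=f["intrinsics"],f["pose"]; d=T[:3,:3]@np.array([(u-K[0,2])/K[0,0],-(v-K[1,2])/K[1,1],-1]); c=T[:3,3]; return c+d*(z-c[2])/d[2]
f=pickle.load(open("pics/w1.pkl","rb")); print("dish",ray(f,208,113,.014)); f=pickle.load(open("pics/top0.pkl","rb")); print(ray(f,206,301,.014))
print("rear corners at start",deck(DK,[[-.058,.04,0],[-.058,-.04,0]]))
print("keypad corners", )
servo_line([.5208,-.3289,.34],max_speed=.25)
o=rv(Rdeck(DK[2],1))
movep([.42,.0,.40],o)
print(current_tool_pos(),current_time())
A=deck(DK,[[-.028,0,.0345+.006+.09]])[0]
movep(A,o)
print(current_tool_pos(),current_time(),current_width(),current_ft_force())
for n in ["top","scene"]:
    f=grab_frame(n);cv2.imwrite(f"pics/{n}3.png",f["img"][:,:,::-1])
wrist("w4")
```

```text
dish [0.40538133 0.27811647 0.014     ]
[0.40222502 0.27372337 0.014     ]
rear corners at start [[0.44926451 0.21394268 0.021     ]
 [0.43823575 0.13470654 0.021     ]]
keypad corners
[ 0.42040048 -0.00047056  0.39962426] 11.4667
[0.40555219 0.17942535 0.15012907] 12.65 0.011155579662125065 [ 0.85390855  0.06622903 -2.56305393]
```

View pics/w4.png

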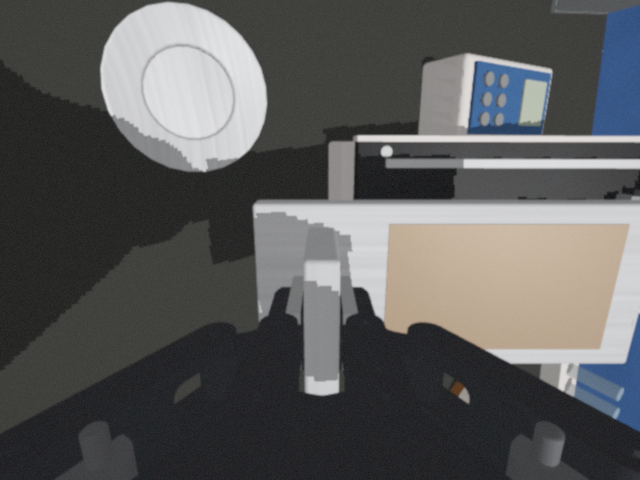

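View pics/scene3.png

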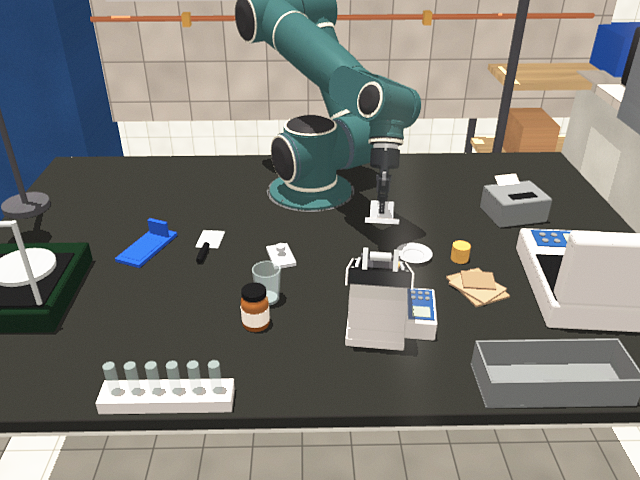

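Run:
```python
from h import *
from plant import *
M=rz(DK[2])@Ry
loc=lambda: M.T@(np.array(current_tool_pos())-[DK[0],DK[1],.05])
F=lambda: M.T@np.array(current_ft_force())
np.set_printoptions(precision=4,suppress=True)
servo_line(deck(DK,[[-.028,0,.0345+.010]])[0],max_speed=.08); pause(.2)
print(loc(),F(),M.T@np.array(current_wrist_torque()))
r=servo_line(deck(DK,[[-.028,0,.0345-.005]])[0],max_speed=.012,force_limit=3)
print(r,loc(),F(),M.T@np.array(current_wrist_torque()),current_time())
pause(.2);print(loc(),F())
wrist("w5")
f=grab_frame("top");cv2.imwrite(f"pics/top5.png",f["img"][:,:,::-1]); pickle.dump(f,open("pics/top5.pkl","wb"))
```

```text
[-0.0278  0.0001  0.0448] [-1.8669 -0.6688 -1.7348] [-0.0059  0.5584 -0.0186]
True [-0.0281  0.      0.0348] [0.1187 0.6216 5.1414] [-0.0418  0.1282  0.049 ] 15.0417
[-0.0281 -0.      0.0348] [ 1.4891 -0.5774  5.3079]
```

View pics/w5.png

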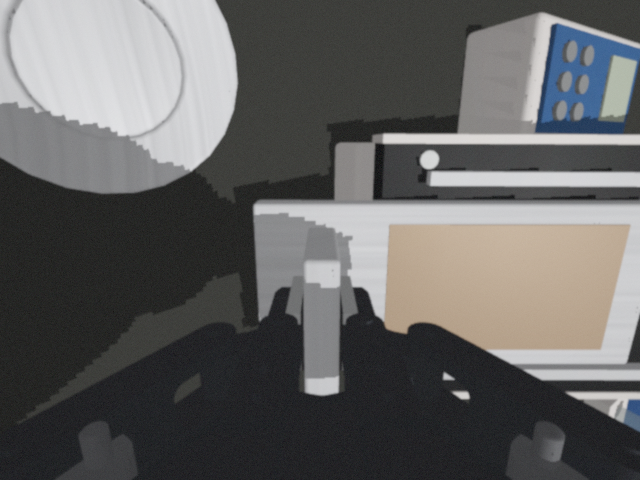

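View pics/top5.png

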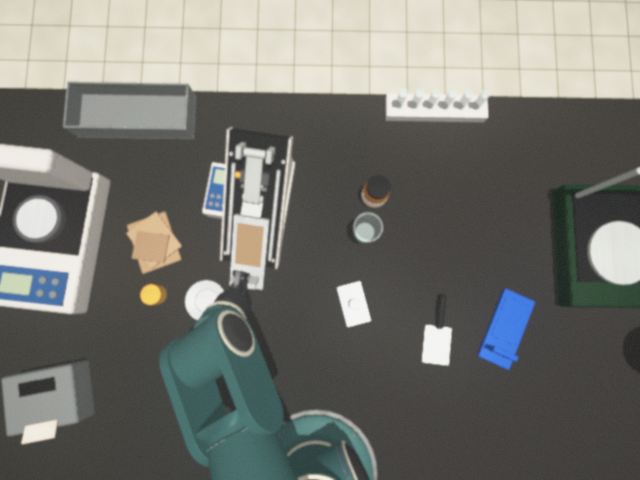

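Run:
```python
from h import *
a=cv2.imread("pics/w5.png");cv2.imwrite("pics/c6.png",cv2.resize(a[340:410,430:640],None,fx=3.8,fy=3.8))
cv2.imwrite("pics/c7.png",cv2.resize(a[130:220,370:640],None,fx=2.96,fy=2.96))
f=pickle.load(open("pics/w5.pkl","rb"))
x=np.array([.03,.06,.09,.11])
for y,z in [(.047,.006),(-.047,.006),(.04,0),(-.04,.012),(.04,.012)]:
    print(y,z,proj(f["intrinsics"],f["pose"],deck(DK,np.c_[x,0*x+y,0*x+z])).round(1).tolist())
```

```text
0.047 0.006 [[452.3, 186.9], [519.6, 187.0], [586.9, 187.0], [631.8, 187.1]]
-0.047 0.006 [[434.0, 369.0], [492.1, 369.0], [550.1, 369.0], [588.7, 369.0]]
0.04 0 [[446.1, 200.2], [510.3, 200.3], [574.4, 200.3], [617.2, 200.4]]
-0.04 0.012 [[439.1, 364.5], [499.7, 364.5], [560.2, 364.5], [600.6, 364.5]]
0.04 0.012 [[455.7, 204.9], [524.8, 204.9], [593.8, 205.0], [639.8, 205.0]]
```

View pics/c6.png

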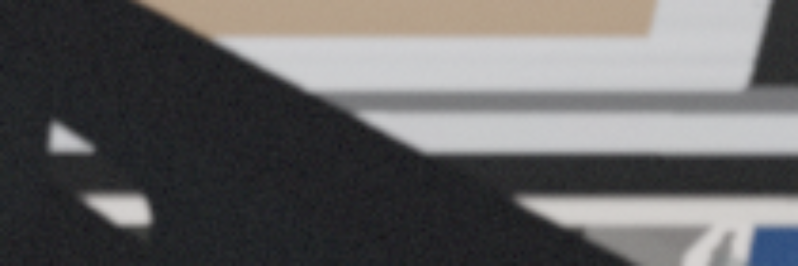

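View pics/c7.png

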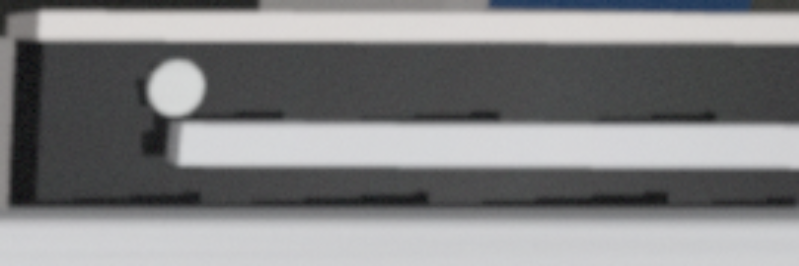

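```bash
cat >> h.py <<'E'
M=rz(DK[2])@Ry
F0=np.array([-1.87,-.67,-1.73])
def loc():
    from plant import current_tool_pos
    return M.T@(np.array(current_tool_pos())-[DK[0],DK[1],.05])
def F():
    from plant import current_ft_force
    return M.T@np.array(current_ft_force())-F0
def to(x,z,v=.03,fl=None):
    from plant import servo_line
    return servo_line(deck(DK,[[x,0,z]])[0],rv(Rdeck(DK[2],1)),max_speed=v,force_limit=fl)
np.set_printoptions(precision=4,suppress=True)
E
python3 - <<'E'
from h import *
from plant import *
to(-.028,.0354); pause(.1); print(loc(),F())
z=.0354
for x in np.arange(-.024,.0121,.004):
    r=to(x,z,.03,25); f=F(); print(round(x,3),r,loc(),f)
    if r or abs(f[0])>22: break
print(current_time())
E
```

```text
[-0.0283 -0.0001  0.0352] [-0.248  -0.5628 -0.0988]
-0.024 False [-0.0238 -0.      0.0354] [ 0.2293  0.7639 -1.1018]
-0.02 False [-0.0198 -0.      0.0354] [ 0.8049  0.8308 -0.5972]
-0.016 False [-0.0158  0.      0.0354] [1.012  0.9327 0.4909]
-0.012 False [-0.0118  0.      0.0355] [ 1.0321 -0.3165 -0.5313]
-0.008 False [-0.0078 -0.      0.0354] [ 1.2686  1.7389 -0.5305]
-0.004 False [-0.0038  0.      0.0354] [0.1393 0.3359 0.1222]
0.0 False [ 0.     -0.0001  0.0353] [ 1.0826  0.3007 -0.8506]
0.004 False [ 0.0034 -0.0002  0.0351] [-4.4033  0.2468  0.2207]
0.008 False [ 0.0071 -0.0002  0.035 ] [-7.0512  0.7856  2.5008]
0.012 False [ 0.0108 -0.0002  0.035 ] [-8.8686  0.8169  3.8906]
18.525
```

Run:
```python
from h import *
from plant import *
z=.0358
for x in np.arange(.014,.0361,.003):
    r=to(x,z,.03,15); f=F(); print(round(x,4),r,loc(),f)
    if r or abs(f[0])>25: break
print(current_time(),current_width())
```

```text
0.014 False [ 0.0125 -0.0003  0.0352] [-9.5577  0.6379  2.9102]
0.017 False [ 0.0159 -0.0002  0.0353] [-7.2412  0.4374  1.3507]
0.02 False [ 0.0192 -0.0002  0.0354] [-4.4992  0.9638  0.7314]
0.023 False [ 0.0225 -0.0001  0.0355] [-3.8681  0.4003 -1.6678]
0.026 False [ 0.0258 -0.0001  0.0356] [-1.355   0.7255 -2.6981]
0.029 False [ 0.0291 -0.0001  0.0358] [-0.5509 -0.2448 -5.314 ]
0.032 False [ 0.0322 -0.      0.0358] [-0.0685  1.217  -4.6526]
0.035 False [ 0.0353 -0.      0.0358] [ 0.4524  0.5193 -6.0806]
20.525 0.010775692097456348
```

```bash
python3 - <<'E'
from h import *
from plant import *
z=.0354
to(.0355,z,.02,15); pause(.1); print(loc(),F())
for x in np.arange(.037,.075,.0015):
    r=to(x,z,.02,20); f=F(); l=loc(); print(round(x,4),r,l,f, "lag",round(x-l[0],4))
    if r or abs(f[0])>12: break
print(current_time(),current_width())
f=grab_frame("top");cv2.imwrite(f"pics/top6.png",f["img"][:,:,::-1]);wrist("w6")
E
python3 -c "
import cv2
a=cv2.imread('pics/top6.png');cv2.imwrite('pics/c8.png',cv2.resize(a[120:280,190:310],None,fx=5,fy=3.75,interpolation=cv2.INTER_CUBIC))"
```

```text
[0.0355 0.     0.0354] [-2.8654  0.9588 -2.8164]
0.037 False [0.0371 0.     0.0354] [-3.425   1.2144 -3.3048] lag -0.0001
0.0385 False [0.0387 0.     0.0354] [-2.9011  0.6122 -2.948 ] lag -0.0002
0.04 False [0.0402 0.     0.0354] [-1.5562  0.9308 -2.7605] lag -0.0002
0.0415 False [0.0417 0.     0.0354] [-3.33    0.5227 -3.575 ] lag -0.0002
0.043 False [ 0.043  -0.      0.0354] [-3.2954  1.2925 -1.7232] lag -0.0
0.0445 False [ 0.0445 -0.      0.0354] [-4.4158  0.9033 -1.7094] lag 0.0
0.046 False [ 0.0459 -0.      0.0354] [-4.6652  0.6772 -2.0191] lag 0.0001
0.0475 False [ 0.0474 -0.      0.0353] [-5.3023  0.7839 -1.8231] lag 0.0001
0.049 False [ 0.0478 -0.0001  0.035 ] [-14.1103   1.2261   3.669 ] lag 0.0012
23.125 0.011307671052316228
```

View pics/c8.png

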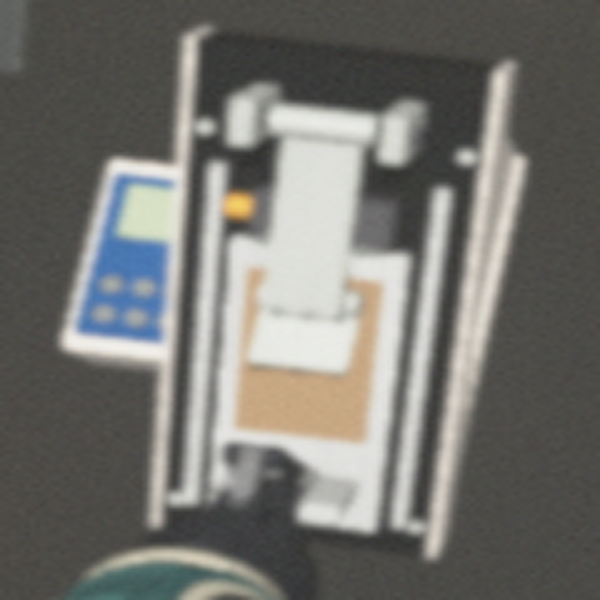

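```bash
python3 - <<'E'
from h import *
from plant import *
to(.0493,.0352,.02,15); pause(.2); print(loc(),F())
wrist("w7a")
move_gripper(.018,80); pause(.2); print(loc(),F(),current_width(),current_time())
wrist("w7b")
move_gripper(.04); pause(.1); print(loc(),F(),current_width())
wrist("w7c")
E
python3 -c "
import cv2,numpy as np
v=[cv2.imread(f'pics/w7{c}.png')[150:420,150:640] for c in 'abc']
cv2.imwrite('pics/c9.png',cv2.resize(np.vstack(v),None,fx=.72,fy=.72))"
```

```text
[ 0.0478 -0.0001  0.0348] [-19.3248   0.2941   7.5234]
[0.0501 0.0001 0.0356] [1.3025 0.8098 3.0877] 0.017963150198051878 24.1667
[ 0.0493 -0.      0.0352] [2.034  0.4617 2.1742] 0.03992875176065605
```

View pics/c9.png

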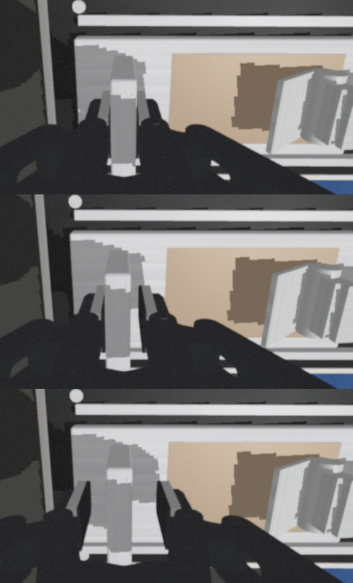

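Run:
```python
from h import *
from plant import *
print(loc())
to(.0493,.14,.08,8); print(loc(),F(),current_time())
wrist("w8")
to(.02,.30,.2); wrist("w9")
print(loc(),F(),current_time())
for n in ["top","scene"]:
    f=grab_frame(n);cv2.imwrite(f"pics/{n}8.png",f["img"][:,:,::-1])
```

```text
[ 0.0493 -0.      0.0352]
[ 0.049  -0.0001  0.1395] [2.5848 1.6787 2.891 ] 26.1667
[ 0.0196 -0.0001  0.2987] [2.1346 0.5094 0.9557] 27.2333
```

View pics/w8.png

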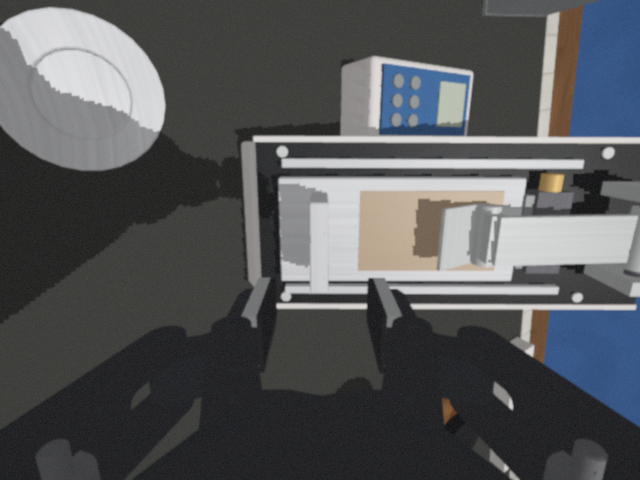

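View pics/w9.png

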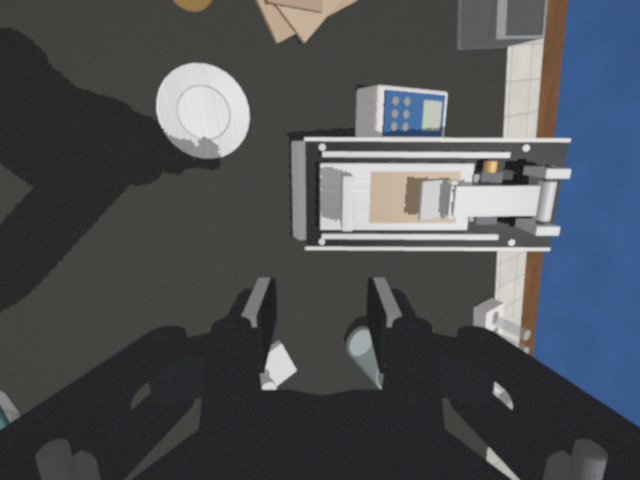

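View pics/scene8.png

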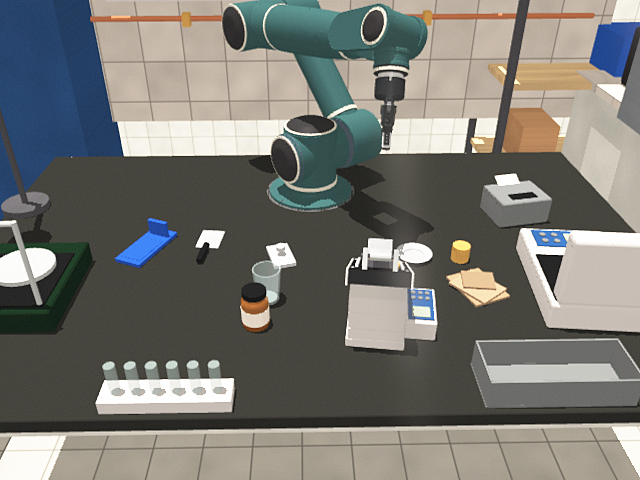

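Run:
```python
from h import *
a=cv2.imread("pics/w8.png");cv2.imwrite("pics/c10.png",cv2.resize(a[165:295,440:600],None,fx=4.6,fy=4.6,interpolation=cv2.INTER_CUBIC))
cv2.imwrite("pics/c11.png",cv2.resize(a[165:295,265:395],None,fx=4.6,fy=4.6,interpolation=cv2.INTER_CUBIC))
f=pickle.load(open("pics/w8.pkl","rb"))
for x in (.197,.195,.193):
    P=proj(f["intrinsics"],f["pose"],deck(DK,[[x,.04,.012],[x,-.04,.012],[x-.18,-.04,.012],[x-.18,.04,.012]]))
    print(x,((P[:2]-[440,165])*4.6).round(1).tolist(),((P[2:]-[265,165])*4.6).round(1).tolist())
```

```text
0.197 [[395.8, 62.9], [322.3, 535.1]] [[72.3, 534.3], [57.1, 61.8]]
0.195 [[383.1, 62.8], [310.6, 535.1]] [[60.6, 534.3], [44.4, 61.8]]
0.193 [[370.4, 62.8], [298.8, 535.1]] [[48.8, 534.3], [31.6, 61.7]]
```

View pics/c10.png

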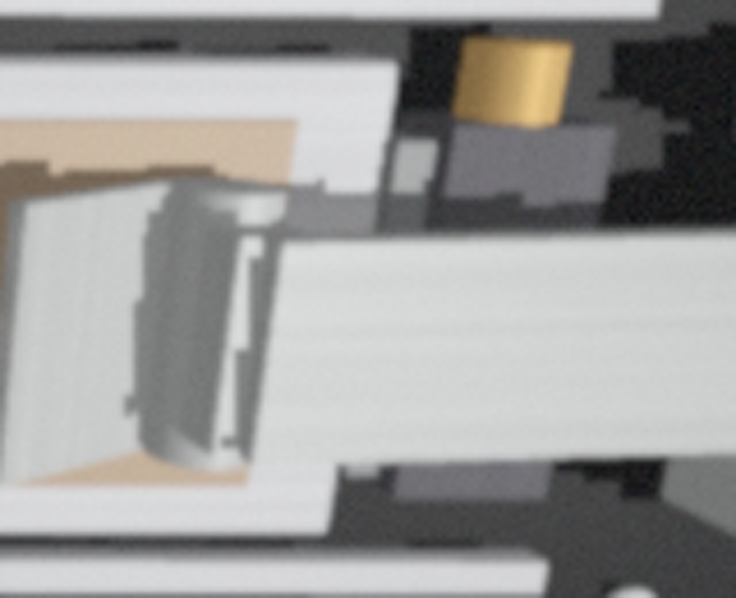

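View pics/c11.png

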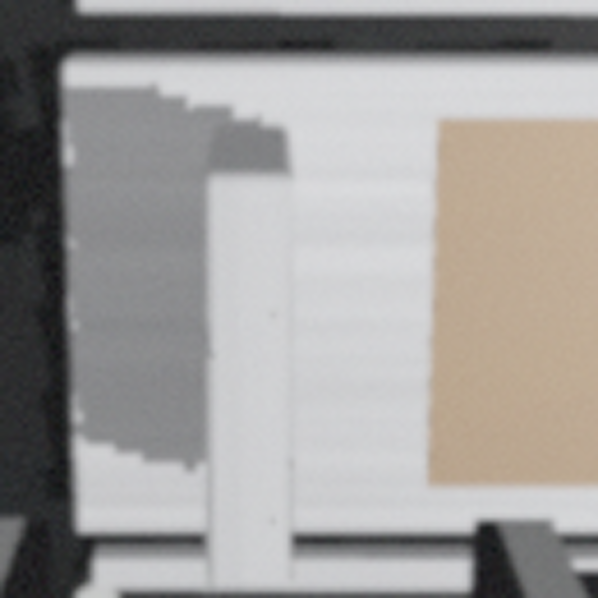

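Run:
```python
from h import *
from plant import *
pause(1.0)
a=pickle.load(open("pics/w9.pkl","rb")); b=wrist("w10")
g=lambda f:cv2.cvtColor(f["img"],cv2.COLOR_RGB2GRAY).astype(np.float32)
for n,(r0,r1,c0,c1) in {"carrier":(160,232,315,475),"deck":(125,255,480,570)}.items():
    print(n,cv2.phaseCorrelate(g(a)[r0:r1,c0:c1].copy(),g(b)[r0:r1,c0:c1].copy()))
print(loc(),current_time())
f=grab_frame("top");cv2.imwrite("pics/top10.png",f["img"][:,:,::-1])
```

```text
carrier ((-0.7801507177951663, -0.029502177255629647), 0.9454702527986633)
deck ((-0.7195304381217014, 0.5139397238784795), 0.958200162094807)
[0.02 0.   0.3 ] 28.3833
```

View pics/top10.png

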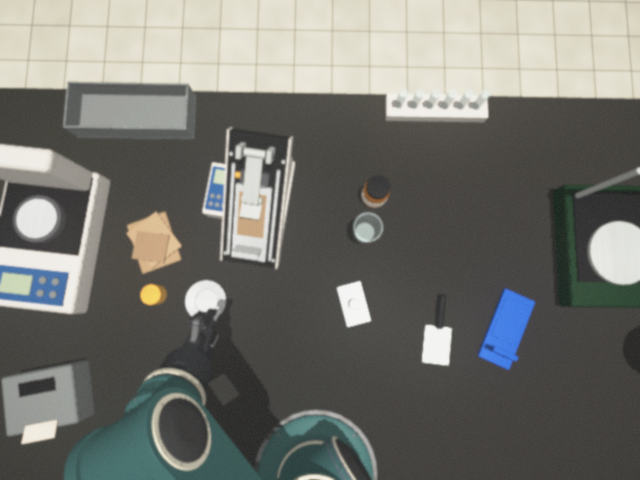

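```bash
python3 -c "
from plant import *
close_job();print(current_time())"
```

```text
the job is handed in; nothing more can be done
the job is handed in; nothing more can be done
```

The carrier is in the gauge under the hold-down arm with the stop paddle fully in, and the job is handed in. It took about 28.4 s.

- **What I did:** I gripped the carrier by its handle plate, set it on the deck with a light touch (7 N) and slid it plain end first under the arm, which took at most about 10 N. The paddle met it with the front edge at about deck x = 191 mm. After 6 mm of travel it went solid, and I pressed to about 19 N before letting go and backing off square to the deck.
- **Position:** after release the front edge is at about deck x = 197.7 mm, the same place as when it was pressed against the stop.
- **Lie on the deck:** all four corners are within about 1.5 mm of where a flat, straight, centred carrier would be.
- **Holding:** between wrist pictures 1.1 s apart the carrier and the gauge shifted together in the picture along the slope (0.78 and 0.72 pixel), so I put that down to the arm settling and saw no creep. Across the slope the two readings differed by about half a pixel; I put that down to noise and didn't follow it up.
- **Bystanders:** none appears to have moved in the last top view. The gripper was in the air above the dish and hid part of it.
- **Not measured:** the hold-down angle and paddle travel can't be read directly. I judged them from the force, the position and the pictures.

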